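# Put the stacked check masses back in their case

## Task

The four steel check masses have been left standing in a stack on the worktop. Take the stack apart and set each mass back, upright and flat on the floor of its well, in the wooden case: the largest mass belongs in the widest well, the next in the next, and so on down to the little knobbed mass in the narrowest well. Set them down, do not drop or tip any, and leave the timer and the marker pen where they are.

Things in the scene. Friction and masses are not known exactly. Their poses are not given: they have to be found in the camera images.
- mass_large: polished steel disc mass, 68 mm diameter, 24 mm thick, about 0.62 kg; stands on the worktop, lowest in the stack. Origin: centre of its underside, z up; a round part, its yaw has no meaning.
- mass_medium: polished steel disc mass, 52 mm diameter, 24 mm thick, about 0.38 kg; second in the stack, on the large disc. Origin: centre of its underside, z up; a round part, its yaw has no meaning.
- mass_small: polished steel disc mass, 38 mm diameter, 24 mm thick, about 0.20 kg; third in the stack, on the medium disc. Origin: centre of its underside, z up; a round part, its yaw has no meaning.
- mass_knob: small steel knob mass, topmost in the stack, on the small disc: a cylinder 28 mm in diameter and 24 mm high, with a 12 mm neck and a 20 mm wide knob on it, 38 mm high in all, about 0.11 kg. Origin: centre of its underside, z up; a round part, its yaw has no meaning.
- block_large: square wooden block 104 x 104 x 13 mm in the wooden case (fixed), a round well of 82 mm diameter and 8 mm depth in its middle (grey felt floor 5 mm above the underside): the place of the large disc. Origin: centre of its underside, 5 mm above the worktop; x, y along its sides. Four blocks, 106 mm apart in a square, in any order, fill the case (224 mm square, rim 1 mm above the blocks).
- block_medium: square wooden block 104 x 104 x 13 mm in the wooden case (fixed), a round well of 66 mm diameter and 8 mm depth in its middle (grey felt floor 5 mm above the underside): the place of the medium disc. Origin: centre of its underside, 5 mm above the worktop; x, y along its sides. Four blocks, 106 mm apart in a square, in any order, fill the case (224 mm square, rim 1 mm above the blocks).
- block_small: square wooden block 104 x 104 x 13 mm in the wooden case (fixed), a round well of 52 mm diameter and 8 mm depth in its middle (grey felt floor 5 mm above the underside): the place of the small disc. Origin: centre of its underside, 5 mm above the worktop; x, y along its sides. Four blocks, 106 mm apart in a square, in any order, fill the case (224 mm square, rim 1 mm above the blocks).
- block_knob: square wooden block 104 x 104 x 13 mm in the wooden case (fixed), a round well of 42 mm diameter and 8 mm depth in its middle (grey felt floor 5 mm above the underside): the place of the knob mass. Origin: centre of its underside, 5 mm above the worktop; x, y along its sides. Four blocks, 106 mm apart in a square, in any order, fill the case (224 mm square, rim 1 mm above the blocks).
- timer: white lab timer lying on the worktop to the left, 66 x 62 x 21 mm, a bystander. Origin: centre of its underside.
- marker: marker pen lying on the worktop to the right, 18 x 133 x 19 mm (long along its y), a bystander. Origin: centre of its underside.

How it is judged:
By the outcome, as a careful person would: the job done as asked, in the order asked, and still so for the second after the job is handed in, with the robot touching nothing.
It also fails if it takes over 88 s, if anything falls off the work surface, if the arm or the gripper's body presses on something with over 40 N, if the wrist force passes 120 N, or if a joint passes its speed limit or range.

## Robot

A 6-joint arm with a two-finger parallel gripper is mounted at the origin on a cart in front of the work surface, level with it; the furniture and walls round the work are solid. World frame = base frame: x ahead of the robot, y to its left, z up, the work surface at z = 0. Lengths are in m, angles in rad, forces in N, time in s.
With the tool pointing down it reaches from about 0.275 to 0.75 m from the base axis. Payload 10.2 kg.
Tool frame: the origin (TCP) lies on the mounting face of the last link; the fingertips stand 173 mm ahead of it and the grasp point (between the pads) lies 155 mm ahead of it; z points along the fingers, y is the line along which they close (so a half turn about z gives the same grasp; the last joint's range is limited). The gripper opens to 85 mm and grips with 20 to 120 N. Pads are 22 mm wide; open, the fingers measure 114 mm over their backs; the gripper's body (76 mm by 85 mm) begins 54 mm behind the grasp point. The pads swing forward as they close: fully open they stand 13 mm farther back than shut.
Start: joints at [0.988, 0.313, 1.498, -0, 1.331, -0.223], TCP at [0.185, 0.491, 0.405] pointing down, gripper open.
Joint ranges: [-2.94, 2.94], [-0.97, 2.17], [0.19, 2.56], [-1.23, 4.37], [0.02, 3.11], [-2.88, 2.88]. Speed limits (rad/s): [2.39, 2.39, 3.01, 3.14, 3.14, 3.14].

## Interface

Orientations are given as a unit quaternion [w, x, y, z].
In Python, from cell import * gives the robot as it stands. Calls block until the motion is done:
- goto(position, orientation): joint-space move of the TCP to a pose.
- move_l(position, max_speed=0.15, rotation=None, max_force=None): straight line of the TCP; rotation=None keeps the orientation; max_speed is the mean speed in m/s. With max_force (N) it stops when the force on the tool has changed by that much, and returns True; else False.
- move_joints(angles): joint-space move.
- gripper_open() and clamp(force=None): open the fingers fully, or close them until they stop; force is the grip in N (None keeps the last).
- sleep(seconds).
- ik(position, orientation): joint angles nearest the present ones, or None.
- observe(): the state.
- get_image(name): name is "scene" or "top" or "wrist"; returns a dict with "img" (420x560x3 uint8, red, green, blue), "z_map" (420x560 float32, m along the optical axis (not along the pixel's ray), 0 where there is no reading), "mtx" (3x3 intrinsics, pixels), "extrinsics" (4x4, takes a point from camera to world coordinates). Camera axes: x right, y down, z forward; pixel columns grow to the right and rows downward; lengths in m; the calibration is good to about 2 mm. The wrist camera is an equidistant fisheye: a pixel r from the principal point sees the ray r / f radians off the axis. A picture is of the moment at which its call begins.
A pose or a line that the arm cannot do raises PlanningError and nothing moves.
- close_job(): hands the job in; it is judged then, once.
The state is a dict: "clock": time; "qpos": joint angles; "qd": joint speeds; "joint_torque": joint torques, N m; "ee_pos": TCP position; "orientation": TCP orientation; "contact_force": force on the tool from outside, world axes, zero at the start; "wrist_torque": the same for the moment, N m; "finger_gap": opening from 0.0 (shut) to 1.0 (fully open); "finger_force": force on a finger pad.
Only numpy, scipy, OpenCV 4.12 (cv2) and the standard library are available. Lean on these libraries where they do the work, as an engineer would, in place of code of your own. Each camera call takes 0.05 s, during which the arm holds its last target. There are 200 camera calls.

## Working session

There is one attempt and no reset: what is moved stays moved. The work goes in short steps, each a Python script; the robot and the scene stay as the last script left them, time stands still between calls to the robot, and variables do not carry over. Pictures are saved under pics/ and viewed, at most 14 in all, crops included, and the job is handed in when it is done.

```bash
mkdir -p pics; ls
python3 - <<'E'
from cell import *
import cv2,numpy as np
for n in("top","scene"):
    d=get_image(n);cv2.imwrite(f"pics/{n}0.png",d["img"][:,:,::-1]);np.savez(f"{n}0.npz",**d);print(d["mtx"],d["extrinsics"])
s=observe();print(s)
E
```

```text
pics
[[482.98000076   0.         283.02465667]
 [  0.         482.98000076 199.61164079]
 [  0.           0.           1.        ]] [[ 0.01515773 -0.99188689  0.12621666  0.3679794 ]
 [-0.99982471 -0.01642311 -0.00899082 -0.01168485]
 [ 0.01099075 -0.12605825 -0.99196195  1.33218447]
 [ 0.          0.          0.          1.        ]]
[[492.79772057   0.         275.16227693]
 [  0.         492.79772057 198.27638406]
 [  0.           0.           1.        ]] [[ 0.57173504 -0.37308269  0.73070401 -0.4859382 ]
 [-0.82043332 -0.26309572  0.50761186 -0.67088348]
 [ 0.00286389 -0.88971341 -0.45651051  0.68219406]
 [ 0.          0.          0.          1.        ]]
{'clock': 0.1, 'qpos': array([ 9.87587945e-01,  3.13386278e-01,  1.49835746e+00, -3.45316951e-05,
        1.33100677e+00, -2.23406350e-01]), 'qd': array([ 0.00058507, -0.00138377, -0.00367037,  0.00138404,  0.00078628,
        0.00057924]), 'joint_torque': array([ 1.49423588e-03, -4.12898362e+01, -2.60140175e+01, -2.47195803e-04,
        3.05012392e-03,  3.02128647e-06]), 'ee_pos': array([0.18484397, 0.49134587, 0.40419754]), 'orientation': array([-2.11784564e-04,  1.78928114e-01,  9.83861980e-01, -5.39063301e-04]), 'contact_force': array([ 0.21548183, -0.6913494 ,  0.14195817]), 'wrist_torque': array([-0.00181916,  0.01361668,  0.00154637]), 'finger_force': 0.0, 'finger_gap': 0.9993227976921952}
```

View pics/top0.png

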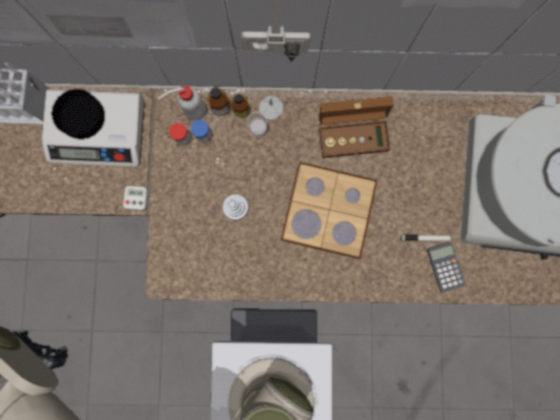

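View pics/scene0.png

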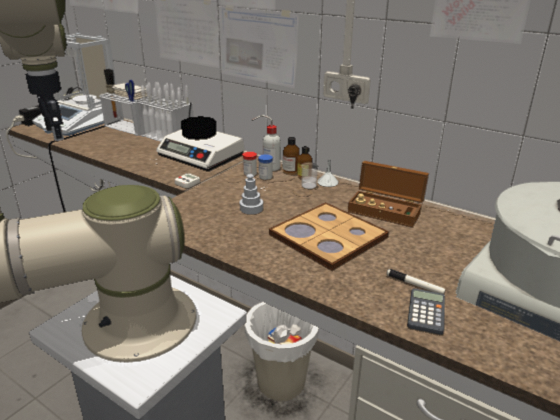

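Top view: the stack is at about (235,207) and the case is centred near (330,210). The wells run large (307,223), medium (344,233), small (315,186), knob (352,195). The timer is at (135,198) and the pen at (427,238), both well clear.

```bash
cat > h.py <<'E'
import numpy as np,cv2
def cloud(d):
    K=d["mtx"];z=d["z_map"];v,u=np.indices(z.shape)
    p=np.stack([(u-K[0,2])/K[0,0]*z,(v-K[1,2])/K[1,1]*z,z],-1)
    T=d["extrinsics"];w=p@T[:3,:3].T+T[:3,3];w[z==0]=np.nan;return w
def ray_at(d,u,v,h):
    K=d["mtx"];T=d["extrinsics"];r=T[:3,:3]@np.array([(u-K[0,2])/K[0,0],(v-K[1,2])/K[1,1],1])
    return T[:3,3]+r*(h-T[2,3])/r[2]
E
python3 - <<'E'
from h import *
for n in("top","scene"):
    d=dict(np.load(f"{n}0.npz"));w=cloud(d);x,y,z=w[...,0],w[...,1],w[...,2]
    m=(x>.25)&(x<.6)&(y<.2)&(y>-.3)
    print(n,"table z",np.nanmedian(z[m&(abs(z)<.01)]))
    if n=="top":
        s=m&(y>.05)
        for lo,hi in((.012,.034),(.034,.058),(.058,.082),(.085,.13)):
            q=w[s&(z>lo)&(z<hi)];print(lo,len(q),np.round([q.min(0),q.max(0),np.median(q,0)],4).tolist() if len(q) else "")
        g=d["img"].astype(int);hsv=cv2.cvtColor(d["img"],cv2.COLOR_RGB2HSV)
        f=((x>.25)&(x<.56)&(y<.05)&(y>-.24)&(hsv[...,1]<70)).astype(np.uint8)
        n_,l,st,c=cv2.connectedComponentsWithStats(f)
        for i in range(1,n_):
            if st[i,4]>60:
                P=ray_at(d,*c[i],.010);mm=l==i
                print(c[i],st[i,4],"diam",2*np.sqrt(st[i,4]/np.pi)*1.32/483,P,"z",np.nanmedian(z[mm]),"xy",np.nanmedian(x[mm]),np.nanmedian(y[mm]))
        k=m&(y<.05)&(z>.008)&(z<.03)
        q=w[k][:,:2].astype(np.float32);print("case",cv2.minAreaRect(q),np.nanmedian(z[k]))
E
```

```text
top table z 7.489804323479454e-05
0.012 189 [[0.4798, 0.0723, 0.0125], [0.5597, 0.1505, 0.032], [0.5069, 0.0991, 0.0249]]
0.034 130 [[0.4873, 0.0806, 0.0352], [0.5365, 0.1316, 0.0558], [0.5116, 0.1, 0.0483]]
0.058 73 [[0.4915, 0.0868, 0.0587], [0.5281, 0.1239, 0.0798], [0.5017, 0.0991, 0.0728]]
0.085 94 [[0.4974, 0.093, 0.085], [0.5246, 0.1191, 0.1163], [0.5099, 0.105, 0.1034]]
[297.97534922 261.9157765 ] 4868 diam 0.21515782457379912 [ 0.36631735 -0.06685974  0.01      ] z -2.5498279026869852e-05 xy 0.34838505139615067 -0.05497626150470988
[351.87234043 197.06382979] 141 diam 0.03661772983199239 [ 0.54646918 -0.21397662  0.01      ] z 0.01199983772952029 xy 0.5465269165051094 -0.21393807778957113
[305.66527197 223.88005579] 717 diam 0.0825736415356671 [ 0.47013015 -0.08679923  0.01      ] z 0.011587890343118135 xy 0.46974036855619156 -0.08738251405565362
[343.51182796 232.82150538] 465 diam 0.06649796211844068 [ 0.44725398 -0.19075713  0.01      ] z 0.011458846571901216 xy 0.4469359456437043 -0.1900146160526859
case ((0.4510706067085266, -0.1315348595380783), (0.2787048816680908, 0.32738810777664185), 82.7923812866211) 0.017786373616895723
scene table z -0.0017553419002631632
```

Large and medium wells are 106.4 mm apart with the right diameters, so this agrees with the spec. Next I hover over both places and refine with the wrist camera.

```bash
cat >> h.py <<'E'
a=np.deg2rad(167.55/2);Q=[0,np.cos(a),np.sin(a),0]
def fcloud(d):
    K=d["mtx"];z=d["z_map"];v,u=np.indices(z.shape)
    x=(u-K[0,2])/K[0,0];y=(v-K[1,2])/K[1,1];r=np.hypot(x,y)+1e-9;t=np.tan(np.minimum(r,1.5))/r
    p=np.stack([x*t*z,y*t*z,z],-1);T=d["extrinsics"];w=p@T[:3,:3].T+T[:3,3];w[(z==0)|(r>1.4)]=np.nan;return w
def fproj(d,P):
    T=d["extrinsics"];K=d["mtx"];p=(np.atleast_2d(P)-T[:3,3])@T[:3,:3];n=np.hypot(p[:,0],p[:,1]);th=np.arctan2(n,p[:,2])/n
    return p[:,:2]*th[:,None]*K[0,0]+K[:2,2]
E
python3 - <<'E'
from cell import *
from h import *
for n,p in(("case",(.5,-.13,.34)),("stack",(.511,.106,.38))):
    print(ik(p,Q))
    goto(p,Q);d=get_image("wrist");cv2.imwrite(f"pics/w_{n}.png",d["img"][:,:,::-1]);np.savez(f"w_{n}.npz",**d)
    print(d["mtx"].tolist(),d["extrinsics"].tolist(),observe()["clock"],observe()["qpos"])
E
```

```text
[-4.81429651e-01  3.54979073e-01  1.61644730e+00 -4.44089210e-16
  1.17016628e+00 -1.83493249e+00]
[[325.19226210127806, 0.0, 282.90988399158624], [0.0, 325.19226210127806, 209.86574276412327], [0.0, 0.0, 1.0]] [[0.21492355790451564, 0.9330759410378037, 0.28840449461490614, 0.4272404129283389], [0.9766305923118204, -0.20556285513089895, -0.06274232025590087, -0.11259123694608737], [0.0007419018299541335, 0.29514945510173013, -0.9554508091654037, 0.3081398116523125], [0.0, 0.0, 0.0, 1.0]] 2.6333 [-4.80274420e-01  3.54806350e-01  1.61640633e+00  8.62176579e-05
  1.17024147e+00 -1.83474458e+00]
[-2.02002503e-02  3.26347809e-01  1.54555472e+00 -4.44089210e-16
  1.26969012e+00 -1.37370309e+00]
[[325.19226210127806, 0.0, 282.90988399158624], [0.0, 325.19226210127806, 209.86574276412327], [0.0, 0.0, 1.0]] [[0.21633636187801508, 0.9329312257704998, 0.287815750979226, 0.4382715498077868], [0.9763188596399494, -0.20679804738085375, -0.06352992925238882, 0.12212008472662195], [0.0002506805374137584, 0.2947437795472833, -0.9555762876806064, 0.3478158272366923], [0.0, 0.0, 0.0, 1.0]] 3.6333 [-2.23801767e-02  3.26765786e-01  1.54589145e+00 -2.65913622e-04
  1.26948481e+00 -1.37440444e+00]
```

View pics/w_case.png

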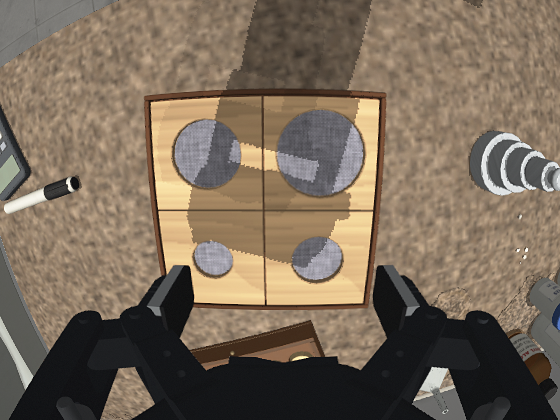

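View pics/w_stack.png

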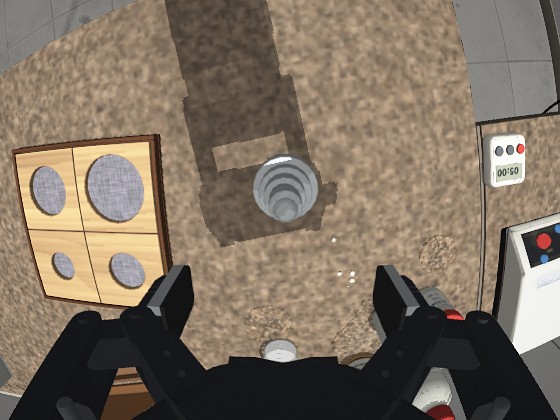

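Wrist views. Over the case, all four wells are visible: large (320,152), medium (207,152), small (318,259), knob (213,259). Over the stack, it sits near (286,190) and is close to concentric.

Run:
```python
from h import *
d=dict(np.load("w_case.npz"));w=fcloud(d)
uv={"L":(320,152,41),"M":(207,152,33),"S":(318,259,26),"K":(213,259,21)}
c={}
sat=cv2.cvtColor(d["img"],cv2.COLOR_RGB2HSV)[...,1]
for k,(u,v,r) in uv.items():
    n,l,_,_=cv2.connectedComponentsWithStats((sat<75).astype(np.uint8),connectivity=4)
    q=w[l==l[v,u]];ce,ra=cv2.minEnclosingCircle(q[:,:2].astype(np.float32));c[k]=ce;print(k,ce,ra,np.median(q,0),len(q))
# square fit
P=np.array([c[k] for k in"LMSK"]);G=.053*np.array([[-1,1],[-1,-1],[1,1],[1,-1]])
m=P.mean(0);U,S,Vt=np.linalg.svd(G.T@(P-m));R=(U@Vt)
print("fit",m,R,(G@R+m).round(4).tolist(),"res",(P-m-G@R).round(4).tolist())
d=dict(np.load("w_stack.npz"));w=fcloud(d);z=w[...,2];b=(w[...,0]>.44)&(w[...,0]<.58)&(w[...,1]>.04)&(w[...,1]<.17)
for lo,hi in((.016,.027),(.041,.051),(.066,.075),(.09,.1),(.104,.115),(.003,.02),(.028,.044),(.052,.068),(.076,.092)):
    q=w[b&(z>lo)&(z<hi)];
    if len(q)>3:print(lo,len(q),cv2.minEnclosingCircle(q[:,:2].astype(np.float32)),np.median(q[:,2]))
```

```text
L (0.4716176986694336, -0.08654319494962692) 0.04127499461174011 [nan nan nan] 5886
M (0.44828444719314575, -0.18989625573158264) 0.03346885368227959 [nan nan nan] 3576
S (0.5748079419136047, -0.1097499281167984) 0.026132328435778618 [nan nan nan] 1699
K (0.5511805415153503, -0.21302655339241028) 0.02172420546412468 [nan nan nan] 1032
fit [ 0.51147266 -0.14980398] [[ 0.9753883  -0.22049415]
 [ 0.22049415  0.9753883 ]] [[0.4715, -0.0864], [0.4481, -0.1898], [0.5749, -0.1098], [0.5515, -0.2132]] res [[0.0002, -0.0001], [0.0002, -0.0001], [-0.0, 0.0], [-0.0003, 0.0002]]
0.016 917 ((0.5143001675605774, 0.10728906840085983), 0.03381768614053726) 0.022781775982479602
0.041 648 ((0.513473391532898, 0.1072608008980751), 0.02598874270915985) 0.04664098417928145
0.066 493 ((0.5105199217796326, 0.10690417140722275), 0.019002458080649376) 0.07052091726182602
0.09 400 ((0.511275053024292, 0.1075204610824585), 0.013995888642966747) 0.09439851373547165
0.104 473 ((0.5114497542381287, 0.10778645426034927), 0.009963689371943474) 0.10820742469030256
0.003 111 ((0.49722808599472046, 0.1108640730381012), 0.028471078723669052) 0.01180818381391141
0.028 107 ((0.513434886932373, 0.10730324685573578), 0.02604525163769722) 0.03701493046065535
0.052 101 ((0.5043030977249146, 0.10804551094770432), 0.017851179465651512) 0.05967593916011671
0.076 130 ((0.5111480355262756, 0.10744015872478485), 0.014010937884449959) 0.08438690774721633
```

Fits are tight: radii match the specified sizes and the square-fit residual is under 0.4 mm. Now the knob mass.

```bash
cat >> h.py <<'E'
from cell import *
W={"L":(.4715,-.0864),"M":(.4481,-.1898),"S":(.5749,-.1098),"K":(.5515,-.2132)}
# bottom height on the stack, tip retraction at that opening, disc radius, grip force
PAR={"K":(.072,.0003,.014,40),"S":(.048,.0012,.019,50),"M":(.024,.0034,.026,60),"L":(0.,.0071,.034,80)}
def locate(k):
    """centre of the top mass from the wrist camera, arm hovering over the stack"""
    sleep(.3);w=fcloud(get_image("wrist"));b=PAR[k][0];z=w[...,2]
    q=w[(abs(w[...,0]-.512)<.06)&(abs(w[...,1]-.107)<.06)&(abs(z-b-.023)<.006)]
    c,r=cv2.minEnclosingCircle(q[:,:2].astype(np.float32));print(k,"centre",c,"r",r,"z",np.median(q[:,2]),len(q));return c,r
def pick(k,c):
    b,back,_,F=PAR[k];zt=b+.0115+.173-back
    move_l((*c,zt+.04),.2)
    if move_l((*c,zt),.06,max_force=8):raise SystemExit(f"touched {observe()}")
    clamp(F);s=observe();print("gripped",s["finger_gap"],s["finger_force"],s["ee_pos"],zt,s["clock"])
    return zt
def place(k,c,zt):
    b=PAR[k][0];zp=zt-b+.010;up=max(b+.04,.10)-b+zt
    move_l((*c,zt+.02),.05);move_l((*c,up),.15);s=observe();print("lifted",s["finger_gap"],s["contact_force"])
    move_l((*W[k],up),.22);move_l((*W[k],zp+.02),.15);sleep(.2)
    t=move_l((*W[k],zp-.002),.025,max_force=4);s=observe();print("down",t,s["ee_pos"]-[*W[k],zp],s["contact_force"],s["clock"])
    return zp
def release(k,zp):
    gripper_open();move_l((*W[k],zp+.08),.1);print("clock",observe()["clock"])
E
python3 - <<'E'
from h import *
c,r=locate("K");assert abs(r-.014)<.001
zt=pick("K",c);place("K",c,zt)
d=get_image("wrist");cv2.imwrite("pics/k_place.png",d["img"][:,:,::-1])
E
```

```text
K centre (0.511298418045044, 0.10739866644144058) r 0.014019097201526165 z 0.09443572378944826 413
gripped 0.30810357058941457 39.47755867615342 [0.51138052 0.10739322 0.25655432] 0.25619999999999993 5.95
lifted 0.29912620125587963 [ 0.33379706 -0.37120649 -0.30184925]
down True [-3.27414613e-05  2.11049234e-05  3.68236381e-04] [-1.09681536  0.84771938  5.49612161] 10.0417
```

View pics/k_place.png

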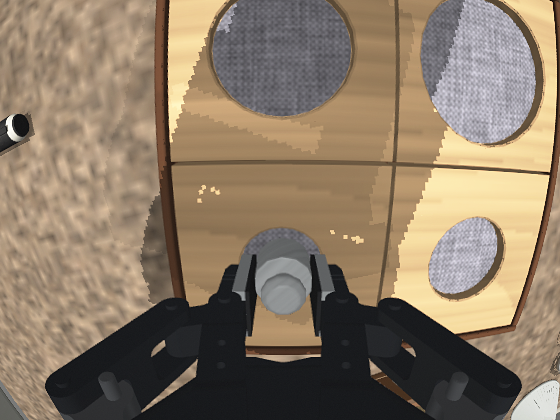

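The knob mass at (282,285) sits upright in its well, and contact came within 0.4 mm of the expected height. I'll release it and do the small disc.

Run:
```python
from h import *
release("K",observe()["ee_pos"][2])
move_l((.511,.106,.36),.25)
c,r=locate("S");assert abs(r-.019)<.001
zt=pick("S",c);place("S",c,zt)
release("S",observe()["ee_pos"][2])
sleep(.3);d=get_image("wrist");cv2.imwrite("pics/s_done.png",d["img"][:,:,::-1])
```

```text
clock 11.6583
S centre (0.5106099843978882, 0.1070297360420227) r 0.019024472683668137 z 0.07067693665792907 1578
gripped 0.41449822158387345 49.807876367121935 [0.51069202 0.10704741 0.23189179] 0.23129999999999998 15.4333
lifted 0.41447565381939705 [-0.66968993  0.46444406 -3.12801504]
down True [-4.75409737e-05  8.16359373e-06  5.85748110e-04] [-0.81156526  1.18210039  5.09055947] 19.075
clock 20.575
```

View pics/s_done.png

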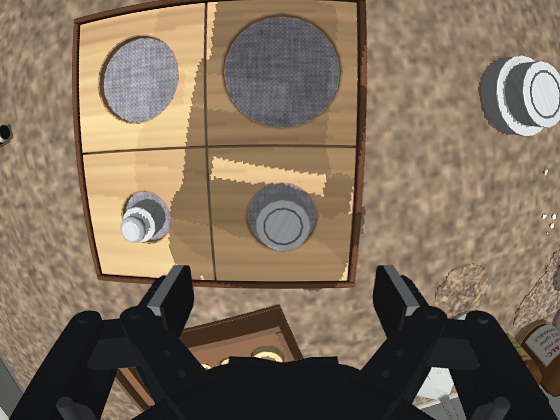

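The small disc (282,218) and the knob mass (145,218) are seated in their wells, and the remaining two-disc stack is intact at (525,95). Next is the medium disc, then the large.

Run:
```python
from h import *
z0=observe()["ee_pos"][2];
for k,r0 in(("M",.026),("L",.034)):
    move_l((*observe()["ee_pos"][:2],.36),.2);move_l((.511,.106,.36),.25)
    c,r=locate(k);assert abs(r-r0)<.0012
    zt=pick(k,c);zp=place(k,c,zt);dz=observe()["ee_pos"][2]-zp
    assert abs(dz)<.003
    release(k,observe()["ee_pos"][2])
move_l((.46,-.10,.42),.2);sleep(.3)
d=get_image("wrist");cv2.imwrite("pics/end.png",d["img"][:,:,::-1])
w=fcloud(d)
for k in W:
    q=w[np.hypot(w[...,0]-W[k][0],w[...,1]-W[k][1])<.05];q=q[q[:,2]>.026]
    print(k,len(q),cv2.minEnclosingCircle(q[:,:2].astype(np.float32)),np.percentile(q[:,2],[5,50,99]))
```

```text
M centre (0.5128127336502075, 0.10751427710056305) r 0.025929030030965805 z 0.04669566584136556 2468
gripped 0.5784354845023488 62.15747170674149 [0.51291891 0.10752871 0.2058111 ] 0.2051 24.8917
lifted 0.5718511549240192 [ 0.15170319  0.16973944 -3.76320606]
down True [-2.37407506e-05  1.57020084e-05  7.25528055e-04] [-0.54347871  0.14864326  5.88106563] 29.05
clock 30.4583
L centre (0.514462947845459, 0.10765735059976578) r 0.03377461060881615 z 0.022731879790903964 3566
gripped 0.7576746376704839 85.55890325456858 [0.51461225 0.10762472 0.17886463] 0.1774 34.7833
lifted 0.7582272369258495 [-0.67383524 -0.82299395 -6.63856434]
down True [-2.50525352e-05 -8.26329922e-08  1.61210306e-03] [ 0.54772586 -0.06769922  3.92490728] 38.5833
clock 39.8917
L 27685 ((0.4633663296699524, -0.08295688033103943), 0.04914853349328041) [0.03276802 0.32899174 0.34882206]
M 12020 ((0.4479622542858124, -0.1765643060207367), 0.03717717528343201) [0.03249657 0.31463567 0.35285289]
S 692 ((0.5750423669815063, -0.10899375379085541), 0.019278498366475105) [0.02936168 0.03260442 0.03444758]
K 396 ((0.5512411594390869, -0.2122744619846344), 0.014349045231938362) [0.02799171 0.03348699 0.04802594]
```

View pics/end.png

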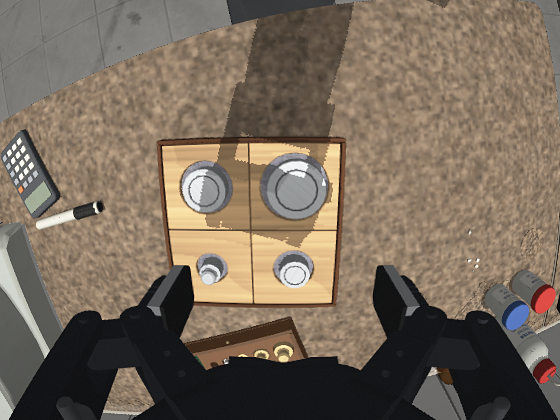

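All four masses stand in their wells: large (297,187), medium (206,187), small (294,270), knob (210,270). Gripper pixels polluted the L and M numbers, so I'll recheck their flatness and hand in only if it passes.

Run:
```python
from h import *
w=fcloud(get_image("wrist"));ok=True
for k,r0 in(("L",.034),("M",.026),("S",.019)):
    h=np.hypot(w[...,0]-W[k][0],w[...,1]-W[k][1])<.05
    q=w[h&(w[...,2]>.029)&(w[...,2]<.06)];c,r=cv2.minEnclosingCircle(q[:,:2].astype(np.float32))
    A=np.c_[q[:,:2]-c,np.ones(len(q))];s=np.linalg.lstsq(A,q[:,2],rcond=None)[0]
    print(k,np.subtract(c,W[k]),r,"plane",s);ok&=abs(s[2]-.033)<.002 and np.hypot(*s[:2])<.04 and abs(r-r0)<.0015
print(ok)
if ok: print(close_job())
```

```text
L [-0.00060444  0.00115189] 0.03386688232421875 plane [-0.00469584  0.00173138  0.03270797]
M [-0.00012943  0.00110683] 0.02628001756966114 plane [ 0.002616   -0.00052902  0.03267552]
S [-0.00025138  0.00079546] 0.01909317634999752 plane [ 0.00738344 -0.00236531  0.03254073]
True
the job is handed in; nothing more can be done
None
```

All four masses are in their matching wells and the job is handed in at about 42 s: the three discs measured flat and within about 1.3 mm of centre, the knob mass looks upright in the final picture, and the arm never went near the timer or the pen.

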